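# Sift the mineral beads from the cedar balls

### The job

Small blue mineral beads and large cedar balls are mixed in the grey sieve basket: take the basket by its handle, shake it over the white tray until every bead has dropped through into the tray while the balls stay in the basket, then tip all the balls out into the blue dish. Finally stand the empty basket upright on the middle of its black mat and let go. Do not shift or knock over the toiletries standing around.

Things in the scene. Friction and masses are not known exactly. Their poses are not given: they have to be found in the camera images.
- sieve: Grey plastic sieve basket, 120 (x) x 98 (y) x 137 high, 0.15 to 0.31 kg, loose. Origin: centre of its underside; z up. Side walls at y = +-44 to 48 and a back wall at x = +56 to 60, all 62 high; the -x end is the open spout (no wall, no lip). An arch handle stands over its middle. Starts on the mat, spout turned up to 50 degrees either way from facing the robot.
- sieve_grip (a point): Middle of the basket's level grip bar, 125 above its underside. The bar runs along the basket's y, is 14 thick in x, 24 tall (112 to 137 above the underside), on uprights at x = 0, y = +-46. Grip it here from above, the fingers closing along the basket's x. Axes as the basket's.
- sieve_floor (a point): Middle of the floor (basket x = 0, y = 0, z = 27): four round white bars, 6 diameter, along x at y = -21, -13, 13, 21, falling 5 degrees towards the back wall, so balls stay at the back while it is level. Small beads lie in the two grooves (y = +-17); the three wide slots, 20 clear (middle and along both side walls), let beads through but not balls.
- sieve_spout (a point): Tip of the floor at the open spout (basket x = -57, z = 32). Lower this end slowly until the basket is tilted 30 to 50 degrees and the balls roll out. Beads leave their grooves only when shaken along y at over about 4 m/s2 (brisk 50 mm strokes at 0.3 m/s) or rocked sideways over about 21 degrees; carried smoothly and level nothing falls.
- tray: White plastic tray, fixed, 190 x 190 outside, walls 4 thick, rim 50 above the table, floor 4 thick. Origin: centre of its underside; x, y along its sides.
- dish: Blue glazed dish, fixed, 160 x 160 outside, walls 6 thick, rim 55 above the table, floor 6 thick. Origin: centre of its underside; x, y along its sides.
- mat: Black rubber drying mat with grey ridges, fixed, 170 x 170 x 6. Origin: centre of its underside; the top is 6 above it.
- bead1: Small blue mineral bead, a 16 mm ball of 10 g; origin at its centre. Starts in a groove of the sieve's floor.
- bead2: Small blue mineral bead, a 16 mm ball of 10 g; origin at its centre. Starts in a groove of the sieve's floor.
- bead3: Small blue mineral bead, a 16 mm ball of 10 g; origin at its centre. Starts in a groove of the sieve's floor.
- bead4: Small blue mineral bead, a 16 mm ball of 10 g; origin at its centre. Starts in a groove of the sieve's floor.
- ball1: Large pale cedar ball, 34 mm, 20 g; origin at its centre. Starts on the sieve's floor near the back wall.
- ball2: Large pale cedar ball, 34 mm, 20 g; origin at its centre. Starts on the sieve's floor near the back wall.
- ball3: Large pale cedar ball, 34 mm, 20 g; origin at its centre. Starts on the sieve's floor near the back wall.
- bottle: Bystander: coral conditioner bottle with white cap, loose, upright, 52 diameter, 165 high; origin at the centre of its underside.
- jar: Bystander: small white ceramic jar with cork-lined wooden cap, loose, 52 diameter, 68 high; origin at the centre of its underside.
- tumbler: Bystander: green glass tumbler, loose, 68 diameter, 95 high; origin at the centre of its underside.
- soap: Bystander: cream soap bar, loose, 55 x 85 x 26 high; origin at the centre of its underside.
- scrubber: Bystander: turquoise ridged silicone face scrubber, loose, 62 diameter, 28 high; origin at the centre of its underside.
- scraper: Bystander: U-shaped stainless steel tongue scraper lying flat, loose, about 115 x 52 x 8; origin at table height near the middle of the U.

How it is judged:
By the outcome, as a careful person would: the job done as asked, in the order asked, and still so for the second after the job is handed in, with the robot touching nothing.
It also fails if it takes over 72 s, if anything falls off the work surface, if the arm or the gripper's body presses on something with over 40 N, if the wrist force passes 120 N, or if a joint passes its speed limit or range.

### The arm

A 7-joint arm with a two-finger parallel gripper is mounted at the origin on the work surface. World frame = base frame: x ahead of the robot, y to its left, z up, the work surface at z = 0. Lengths are in m, angles in degrees, forces in N, time in s.
With the tool pointing down it reaches from about 0.4 to 0.875 m from the base axis. Payload 19.3 kg.
Tool frame: the origin (TCP) lies on the centre line of the jaws, within the pads' length; the fingertips stand 17 mm ahead of it and the grasp point (between the pads) lies 2 mm behind it; z points along the fingers, y is the line along which they close (so a half turn about z gives the same grasp; the last joint's range is limited). The gripper opens to 85 mm and grips with 20 to 120 N. Pads are 22 mm wide; open, the fingers measure 114 mm over their backs; the gripper's body (76 mm by 85 mm) begins 54 mm behind the grasp point. The pads swing forward as they close: fully open they stand 13 mm farther back than shut.
Start: joints at [69.488, 29.874, -2.08, 91.645, 1.215, 58.505, -6.463], TCP at [0.177, -0.599, 0.248] pointing down, gripper open.
Joint ranges: [-166.77, 166.77], [-17.47, 122.26], [-85.68, 81.53], [9.62, 139.38], [-72.42, 252.41], [9.2, 110.78], [-144.41, 144.41]. Speed limits (degrees/s): [108.29, 108.29, 136.94, 136.94, 172.46, 172.46, 172.46].

### API

Orientations are given as [roll, pitch, yaw] about the fixed x, y, z axes, in that order (R = Rz(yaw) Ry(pitch) Rx(roll)).
In Python, from workcell import r gives the robot as it stands.
- The arm moves only by the shell command python3 -m crank 'ROWS'. ROWS is JSON, a list of rows, each an object with "linear": the shift along the world's x, y, z in units of 40 mm (1.0 is 40 mm), a list of three; "spin": the turn about the world's z in rad; "fingers": the gripper command: -1 is shut, 1 is fully open, values between are in proportion. A call has exactly 5 rows; each row shifts and turns the commanded pose from where the row before left it; what a row does not reach is not made up. A row lasts 1/12 s, in which the tool goes at most 41.7 mm and 7.16 degrees, less where a joint would pass 70% of its speed; a pose out of reach is approached as far as the arm can. A call is refused whole if a number of a shift passes 1 or a number of a turn 0.125, either way. A call with a gripper value outside its range is refused whole. The fingers move at their own pace and stop on an object; the grip force is fixed at half the most. Time passes only in rows, so rows that do not move let the fingers close, or fill a call up. It gives the time, the measured TCP pose, the force, the opening and the grip force at its end, in the units of the state.
- r.read_state(): the state, without advancing time (a new reading comes with each control period).
- r.get_image(name): name is "side" or "top"; returns the picture (384x512x3 uint8, red, green, blue); there is no depth.
- r.calibration(name): a dict with "camera_matrix" (3x3 intrinsics, pixels), "rvec" (rotation vector, rad) and "tvec" (3), from world to camera coordinates, as OpenCV has them. Camera axes: x right, y down, z forward; pixel columns grow to the right and rows downward; lengths in m; the calibration is good to about 2 mm. A picture is of the moment at which its call begins. calibration takes no time and is no camera call.
- r.job_done(): hands the job in; it is judged then, once.
Trained networks look in the newest picture that a camera, given by its name, has taken for a name from the list of things; names that differ only in an ending like _2 or _b are one class to them, and where a whole thing is asked for, a point or a joint stands for the part that bears it (a point fixed in the world has none). Each returns a list of dicts, best first, with "p" (0 to 1); they miss things now and then, are a little off and sometimes report something else, mostly with a low value. They report only what shows in the picture. A call takes as long as a camera call.
- r.cut_out(thing, camera): "region" (384x512 bool, what is visible of it).
- r.pinpoint(thing, camera): "at" ([x, y, z] in m, in the coordinates of the camera as it stood for that picture, good to about 4 mm: a listed point, or the origin of a listed thing).
The state is a dict: "clock": time; "q": joint angles; "qd": joint speeds; "joint_efforts": joint torques, N m; "ee_pos": TCP position; "eef_rot": TCP orientation; "ft_force": force on the tool from outside, world axes, zero at the start; "moment": the same for the moment, N m; "grip_width": opening from 0.0 (shut) to 1.0 (fully open); "grasp_force": force on a finger pad.
Only numpy, scipy, OpenCV 4.12 (cv2) and the standard library are available. Lean on these libraries where they do the work, as an engineer would, in place of code of your own. Each camera call takes 0.05 s, during which the arm holds its last target. There are 200 camera calls.

## Working session

There is one attempt and no reset: what is moved stays moved. The work goes in short steps, Python scripts to look and compute and a shell command to move; the robot and the scene stay as the last step left them, time stands still between calls to the robot, and variables do not carry over. Pictures are saved under pics/ and viewed, at most 10 in all, crops included, and the job is handed in when it is done.

```bash
mkdir -p pics; cat > h.py <<'E'
import numpy as np, cv2
from workcell import r
def cam2w(p,c):
    k=r.calibration(c); R=cv2.Rodrigues(np.array(k["rvec"],float))[0]
    return R.T@(np.array(p,float)-np.array(k["tvec"],float).ravel())
def proj(P,c):
    k=r.calibration(c)
    return cv2.projectPoints(np.array(P,float).reshape(-1,1,3),np.array(k["rvec"],float),np.array(k["tvec"],float),np.array(k["camera_matrix"],float),None)[0].reshape(-1,2)
def find(ts,cams=("top","side")):
    for t in ts:
        for c in cams:
            print(t,c,[(round(d["p"],2),cam2w(d["at"],c).round(3).tolist()) for d in r.pinpoint(t,c)[:4]])
def snap(c,n=None):
    im=r.get_image(c)
    if n: cv2.imwrite(f"pics/{n}.png",cv2.cvtColor(im,cv2.COLOR_RGB2BGR))
    return im
def st():
    s=r.read_state(); print({k:np.round(s[k],3).tolist() for k in("clock","q","ee_pos","eef_rot","ft_force","grip_width","grasp_force")})
E
python3 - <<'E'
from h import *
a=snap("top"); b=snap("side")
cv2.imwrite("pics/a.png",cv2.cvtColor(np.vstack([a,b]),cv2.COLOR_RGB2BGR)[:, :]) if False else cv2.imwrite("pics/a.png",cv2.resize(cv2.cvtColor(np.hstack([a,b]),cv2.COLOR_RGB2BGR),(800,300),interpolation=cv2.INTER_AREA))
cv2.imwrite("pics/top.png",cv2.cvtColor(a,cv2.COLOR_RGB2BGR));cv2.imwrite("pics/side.png",cv2.cvtColor(b,cv2.COLOR_RGB2BGR))
find(["sieve","sieve_grip","sieve_spout","sieve_floor","tray","dish","mat"])
find(["bottle","jar","tumbler","soap","scrubber","scraper"],("top",))
st()
E
```

```text
sieve top [(0.65, [0.749, 0.073, -0.007]), (0.6, [0.512, -0.018, 0.005]), (0.16, [0.526, -0.312, 0.004])]
sieve side [(0.95, [0.512, -0.01, 0.006])]
sieve_grip top [(0.92, [0.509, -0.014, 0.129])]
sieve_grip side []
sieve_spout top [(0.87, [0.465, 0.021, 0.037])]
sieve_spout side []
sieve_floor top [(0.83, [0.515, -0.018, 0.034]), (0.58, [0.507, 0.011, 0.045]), (0.39, [0.492, -0.018, 0.047]), (0.3, [0.576, -0.159, 0.003])]
sieve_floor side [(0.91, [0.51, -0.013, 0.03])]
tray top [(0.72, [0.455, -0.153, -0.002]), (0.7, [0.509, 0.315, -0.002]), (0.24, [0.577, -0.163, -0.002])]
tray side [(0.78, [0.517, 0.322, 0.002])]
dish top [(0.94, [0.528, -0.309, 0.001]), (0.17, [0.743, -0.263, -0.004])]
dish side [(0.63, [0.528, -0.311, -0.002]), (0.61, [0.461, 0.025, 0.039]), (0.49, [0.51, -0.017, 0.13])]
mat top [(0.97, [0.519, -0.01, 0.003])]
mat side [(0.8, [0.513, -0.004, 0.003])]
bottle top [(0.6, [0.454, -0.156, -0.0]), (0.2, [0.559, -0.018, 0.049])]
jar top [(0.84, [0.404, 0.155, 0.004]), (0.3, [0.584, 0.165, -0.002])]
tumbler top [(0.59, [0.744, -0.264, -0.001])]
soap top [(0.96, [0.746, 0.07, -0.003])]
scrubber top [(0.83, [0.583, 0.16, -0.003]), (0.54, [0.512, -0.015, 0.003])]
scraper top [(0.54, [0.58, -0.16, -0.001])]
{'clock': 1.1, 'q': [69.488, 29.874, -2.079, 91.644, 1.213, 58.505, -6.462], 'ee_pos': [0.177, -0.599, 0.248], 'eef_rot': [-179.999, -0.001, 16.487], 'ft_force': [-0.292, 0.433, 0.408], 'grip_width': 1.002, 'grasp_force': 0.0}
```

View pics/top.png

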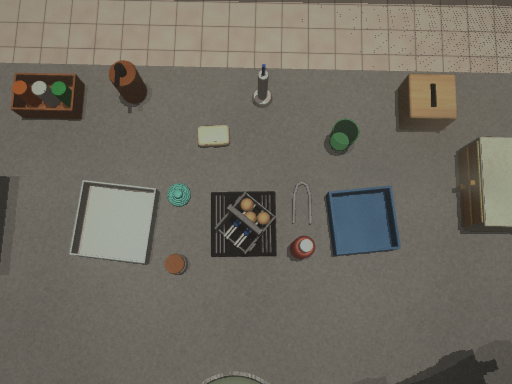

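View pics/side.png

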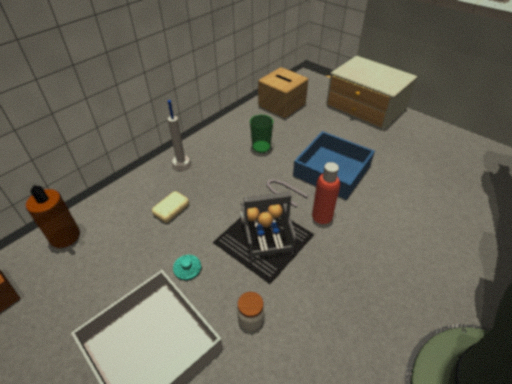

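The top view shows the basket at about (245,222) on the mat, with its spout to the lower left. The tray is at (115,222), the dish at (363,221) and the bottle at (303,247). The side view agrees. Next I measure the yaws and set out.

```bash
python3 - <<'E'
from h import *
k=r.calibration("top");K=np.array(k["camera_matrix"],float);R=cv2.Rodrigues(np.array(k["rvec"],float))[0];C=-R.T@np.array(k["tvec"],float).ravel()
def bp(uv,z):
    d=R.T@np.linalg.inv(K)@np.array([uv[0],uv[1],1.]); return C+d*(z-C[2])/d[2]
print("cam",C)
for t,z in(("tray",.05),("dish",.055),("mat",.006)):
    for d in r.cut_out(t,"top")[:2]:
        c=cv2.findContours(d["region"].astype(np.uint8),0,2)[0]; c=max(c,key=cv2.contourArea).reshape(-1,2)
        w=np.array([bp(p,z)[:2] for p in c],np.float32); q=cv2.minAreaRect(w)
        print(t,d["p"],np.round(q[0],3),np.round(q[1],3),round(q[2],1))
E
R='{"linear":[0.417,0.73,0],"spin":0.03,"fingers":1}'
python3 -m crank '[{"linear":[0.417,0.73,0],"spin":0.03,"fingers":1},{"linear":[0.417,0.73,0],"spin":0.03,"fingers":1},{"linear":[0.417,0.73,0],"spin":0.03,"fingers":1},{"linear":[0.417,0.73,0],"spin":0.03,"fingers":1},{"linear":[0.417,0.73,0],"spin":0.03,"fingers":1}]'
```

```text
cam [ 0.38647794 -0.03891077  1.23666252]
tray 0.63 [0.509 0.312] [0.201 0.19 ] 84.5
tray 0.32 [ 0.514 -0.012] [0.115 0.128] 56.0
dish 0.55 [ 0.525 -0.31 ] [0.163 0.17 ] 7.7
mat 0.91 [ 0.515 -0.01 ] [0.165 0.168] 1.4
clock: 1.67
ee_pos: [0.2613, -0.4518, 0.2484]
eef_rot: [180.0, 0.0, 25.2]
ft_force: [1.7, -0.7, 0.3]
grip_width: 1.001
grasp_force: 0.0
```

```bash
python3 -m crank '[{"linear":[0.417,0.73,0],"spin":0.03,"fingers":1},{"linear":[0.417,0.73,0],"spin":0.03,"fingers":1},{"linear":[0.417,0.73,0],"spin":0.03,"fingers":1},{"linear":[0.417,0.73,0],"spin":0.03,"fingers":1},{"linear":[0.417,0.73,0],"spin":0.03,"fingers":1}]' >/dev/null
python3 -m crank '[{"linear":[0.417,0.73,0],"spin":0.03,"fingers":1},{"linear":[0.417,0.73,0],"spin":0.03,"fingers":1},{"linear":[0.417,0.73,0],"spin":0.03,"fingers":1},{"linear":[0.417,0.73,0],"spin":0.03,"fingers":1},{"linear":[0.417,0.73,0],"spin":0.03,"fingers":1}]' >/dev/null
python3 -m crank '[{"linear":[0.417,0.73,0],"spin":0.03,"fingers":1},{"linear":[0.417,0.73,0],"spin":0.03,"fingers":1},{"linear":[0.417,0.73,0],"spin":0.03,"fingers":1},{"linear":[0.417,0.73,0],"spin":0.03,"fingers":1},{"linear":[0.417,0.73,0],"spin":0.03,"fingers":1}]'
python3 - <<'E'
from h import *
st()
snap("side");snap("top")
find(["sieve_grip","sieve_spout","sieve_floor"])
# dish/tray yaw from rim corners: fit lines by blue/white mask
im=cv2.imread("pics/top.png")
crop=lambda x,y,w,h:cv2.resize(im[y:y+h,x:x+w],(w*4,h*4),interpolation=cv2.INTER_CUBIC)
a=crop(60,170,110,100);b=crop(315,170,100,100)
cv2.imwrite("pics/crop1.png",cv2.resize(np.hstack([a,b]),(800,381)))
E
```

```text
clock: 2.92
ee_pos: [0.5116, -0.0138, 0.2485]
eef_rot: [180.0, -0.0, 50.9]
ft_force: [0.3, -0.4, 0.1]
grip_width: 0.996
grasp_force: 0.0
{'clock': 2.917, 'q': [13.946, 21.015, -24.412, 107.632, 10.633, 53.538, -54.438], 'ee_pos': [0.512, -0.014, 0.248], 'eef_rot': [179.976, -0.011, 50.939], 'ft_force': [0.28, -0.434, 0.11], 'grip_width': 0.996, 'grasp_force': 0.0}
sieve_grip top []
sieve_grip side [(0.72, [0.515, -0.015, 0.132]), (0.47, [0.532, -0.312, -0.002])]
sieve_spout top []
sieve_spout side [(0.98, [0.462, 0.025, 0.039])]
sieve_floor top []
sieve_floor side []
```

View pics/crop1.png

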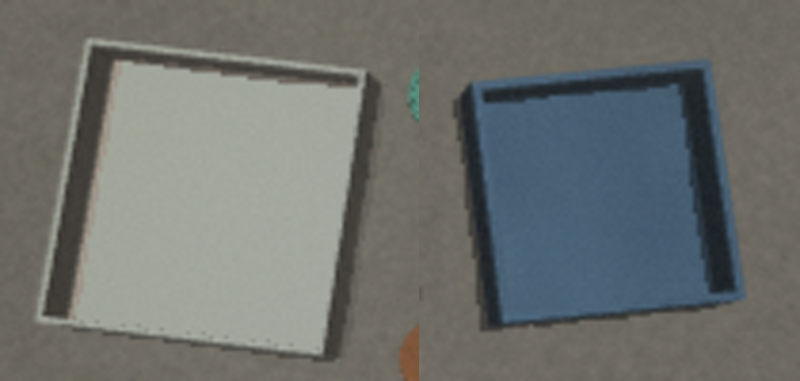

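Tray yaw is about -7.5°, dish about +6° and basket about -39°. The gripper is over the bar, so I descend and grip.

```bash
python3 -m crank '[{"linear":[0,0,-0.6],"spin":0,"fingers":1},{"linear":[0,0,-0.6],"spin":0,"fingers":1},{"linear":[0,0,-0.6],"spin":0,"fingers":1},{"linear":[0,0,-0.6],"spin":0,"fingers":1},{"linear":[0,0,-0.6],"spin":0,"fingers":1}]'
python3 -m crank '[{"linear":[0,0,0],"spin":0,"fingers":-1},{"linear":[0,0,0],"spin":0,"fingers":-1},{"linear":[0,0,0],"spin":0,"fingers":-1},{"linear":[0,0,0],"spin":0,"fingers":-1},{"linear":[0,0,0],"spin":0,"fingers":-1}]'
python3 - <<'E'
from h import *
k=r.calibration("top");K=np.array(k["camera_matrix"],float);R=cv2.Rodrigues(np.array(k["rvec"],float))[0];C=-R.T@np.array(k["tvec"],float).ravel()
def bp(uv,z):
    d=R.T@np.linalg.inv(K)@np.array([uv[0],uv[1],1.]); return C+d*(z-C[2])/d[2]
for n,o,z,c in(("tray",60,.05,[(87,40),(365,72),(325,356),(38,320)]),("dish",205,.055,[(472,86),(710,62),(742,297),(492,325)])):
    off=0 if n=="tray" else 419; u0=60 if n=="tray" else 315
    w=np.array([bp(((x-off)/3.81+u0,y/3.81+170),z)[:2] for x,y in c]); e=np.roll(w,-1,0)-w
    print(n,w.mean(0).round(3),np.hypot(*e.T).round(3),np.degrees(np.arctan2(e[:,1],e[:,0])).round(1))
st()
E
```

```text
clock: 3.73
ee_pos: [0.5107, -0.0162, 0.1275]
eef_rot: [180.0, -0.0, 50.8]
ft_force: [1.6, -0.5, -0.8]
grip_width: 1.0
grasp_force: 0.0
clock: 4.15
ee_pos: [0.5116, -0.0155, 0.1296]
eef_rot: [179.9, -0.1, 50.8]
ft_force: [0.0, -0.3, -0.2]
grip_width: 0.298
grasp_force: 0.0
tray [0.508 0.316] [0.189 0.189 0.19  0.188] [-95.3 175.4  84.3  -5. ]
dish [ 0.524 -0.312] [0.159 0.156 0.164 0.158] [ -82.8 -173.9   97.7    4.5]
{'clock': 4.15, 'q': [10.913, 30.622, -21.025, 113.739, 17.116, 38.486, -60.082], 'ee_pos': [0.512, -0.016, 0.13], 'eef_rot': [179.907, -0.064, 50.84], 'ft_force': [0.038, -0.252, -0.248], 'grip_width': 0.298, 'grasp_force': 0.0}
```

```bash
python3 -m crank '[{"linear":[0,0,0],"spin":0,"fingers":-1},{"linear":[0,0,0],"spin":0,"fingers":-1},{"linear":[0,0,0.1],"spin":0,"fingers":-1},{"linear":[0,0,0.2],"spin":0,"fingers":-1},{"linear":[0,0,0.35],"spin":0,"fingers":-1}]'
python3 -m crank '[{"linear":[0,0,0.45],"spin":0,"fingers":-1},{"linear":[0,0,0.45],"spin":0,"fingers":-1},{"linear":[0,0,0.45],"spin":0,"fingers":-1},{"linear":[0,0,0.3],"spin":0,"fingers":-1},{"linear":[0,0,0.15],"spin":0,"fingers":-1}]'
python3 -c "
from h import *
st();snap('side','lift')"
```

```text
clock: 4.57
ee_pos: [0.5103, -0.0153, 0.1542]
eef_rot: [-179.9, 0.1, 50.9]
ft_force: [0.3, -0.9, -3.4]
grip_width: 0.154
grasp_force: 60.9
clock: 4.98
ee_pos: [0.5114, -0.0153, 0.2284]
eef_rot: [179.9, -0.1, 50.9]
ft_force: [0.3, -0.0, -3.0]
grip_width: 0.152
grasp_force: 60.9
{'clock': 4.983, 'q': [13.823, 22.409, -24.194, 108.988, 11.65, 50.86, -55.267], 'ee_pos': [0.511, -0.015, 0.228], 'eef_rot': [179.9, -0.076, 50.861], 'ft_force': [0.271, -0.044, -2.982], 'grip_width': 0.152, 'grasp_force': 60.899}
```

View pics/lift.png

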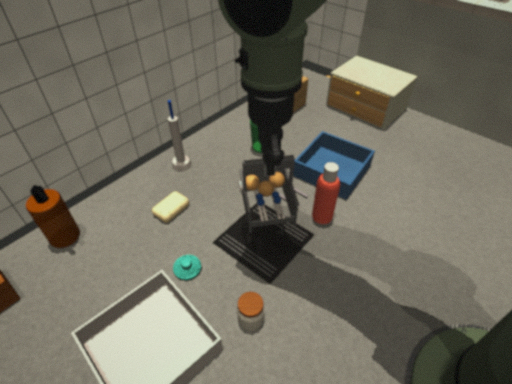

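```bash
python3 -m crank '[{"linear":[0,0.1,0],"spin":0.015,"fingers":-1},{"linear":[0,0.2,0],"spin":0.03,"fingers":-1},{"linear":[0,0.3,0],"spin":0.03,"fingers":-1},{"linear":[0,0.4,0],"spin":0.03,"fingers":-1},{"linear":[0,0.5,0],"spin":0.03,"fingers":-1}]'
python3 -m crank '[{"linear":[0,0.53,0],"spin":0.03,"fingers":-1},{"linear":[0,0.53,0],"spin":0.03,"fingers":-1},{"linear":[0,0.53,0],"spin":0.03,"fingers":-1},{"linear":[0,0.53,0],"spin":0.03,"fingers":-1},{"linear":[0,0.53,0],"spin":0.03,"fingers":-1}]'
python3 -m crank '[{"linear":[0,0.53,0],"spin":0.03,"fingers":-1},{"linear":[0,0.53,0],"spin":0.03,"fingers":-1},{"linear":[0,0.53,0],"spin":0.03,"fingers":-1},{"linear":[0,0.53,0],"spin":0.03,"fingers":-1},{"linear":[0,0.53,0],"spin":0.03,"fingers":-1}]'
python3 -m crank '[{"linear":[0,0.5,0],"spin":0.03,"fingers":-1},{"linear":[0,0.4,0],"spin":0.03,"fingers":-1},{"linear":[0,0.3,0],"spin":0.03,"fingers":-1},{"linear":[0,0.2,0],"spin":0.03,"fingers":-1},{"linear":[0,0.1,0],"spin":0.015,"fingers":-1}]'
python3 -c "
from h import *
st();snap('side');snap('top');find(['sieve_spout','sieve_floor','sieve_grip','bead1'])"
```

```text
clock: 5.45
ee_pos: [0.5106, 0.0462, 0.2258]
eef_rot: [-180.0, 0.0, 58.8]
ft_force: [0.1, 0.4, -2.9]
grip_width: 0.152
grasp_force: 60.9
clock: 5.87
ee_pos: [0.5102, 0.1535, 0.2258]
eef_rot: [-179.9, 0.0, 67.5]
ft_force: [1.4, -0.2, -3.7]
grip_width: 0.152
grasp_force: 60.9
clock: 6.28
ee_pos: [0.5098, 0.2595, 0.2258]
eef_rot: [-179.9, -0.0, 76.1]
ft_force: [-0.4, 0.5, -4.5]
grip_width: 0.156
grasp_force: 60.9
clock: 6.7
ee_pos: [0.5105, 0.318, 0.226]
eef_rot: [-180.0, -0.0, 83.8]
ft_force: [-0.5, -0.2, -3.3]
grip_width: 0.154
grasp_force: 60.9
{'clock': 6.7, 'q': [-14.606, 32.29, -33.585, 95.447, 20.254, 58.46, -61.088], 'ee_pos': [0.511, 0.318, 0.226], 'eef_rot': [-179.967, -0.005, 83.755], 'ft_force': [-0.479, -0.202, -3.297], 'grip_width': 0.154, 'grasp_force': 60.884}
sieve_spout top []
sieve_spout side [(0.6, [0.45, 0.327, 0.134]), (0.47, [0.498, 0.336, 0.141])]
sieve_floor top [(0.65, [0.585, 0.162, -0.004]), (0.6, [0.513, 0.312, 0.129])]
sieve_floor side [(0.56, [0.512, 0.318, 0.131]), (0.19, [0.514, -0.003, 0.002])]
sieve_grip top []
sieve_grip side [(0.89, [0.512, 0.317, 0.23]), (0.18, [0.451, 0.327, 0.133])]
bead1 top []
bead1 side [(0.7, [0.513, 0.317, 0.228]), (0.64, [0.496, 0.305, 0.145]), (0.63, [0.498, 0.337, 0.141]), (0.55, [0.515, 0.339, 0.136])]
```

```bash
python3 -m crank '[{"linear":[0,0,-0.2],"spin":0,"fingers":-1},{"linear":[0,0,-0.4],"spin":0,"fingers":-1},{"linear":[0,0,-0.5],"spin":0,"fingers":-1},{"linear":[0,0,-0.3],"spin":0,"fingers":-1},{"linear":[0,0,-0.1],"spin":0,"fingers":-1}]'
python3 -m crank '[{"linear":[0.06,0.6,0],"spin":0,"fingers":-1},{"linear":[-0.06,-0.6,0],"spin":0,"fingers":-1},{"linear":[-0.06,-0.6,0],"spin":0,"fingers":-1},{"linear":[0.06,0.6,0],"spin":0,"fingers":-1},{"linear":[0.06,0.6,0],"spin":0,"fingers":-1}]'
python3 -m crank '[{"linear":[-0.06,-0.6,0],"spin":0,"fingers":-1},{"linear":[-0.06,-0.6,0],"spin":0,"fingers":-1},{"linear":[0.06,0.6,0],"spin":0,"fingers":-1},{"linear":[0.06,0.6,0],"spin":0,"fingers":-1},{"linear":[-0.06,-0.6,0],"spin":0,"fingers":-1}]'
python3 -m crank '[{"linear":[0,0,0],"spin":0,"fingers":-1},{"linear":[0,0,0],"spin":0,"fingers":-1},{"linear":[0,0,0],"spin":0,"fingers":-1},{"linear":[0,0,0],"spin":0,"fingers":-1},{"linear":[0,0,0],"spin":0,"fingers":-1}]'
python3 -c "
from h import *
im=snap('side');snap('top');cv2.imwrite('pics/shake.png',cv2.resize(cv2.cvtColor(im,4)[170:384,60:280],(770,590)) if 0 else cv2.cvtColor(cv2.resize(im[120:384,40:300],(591,600),interpolation=2),4))
st();find(['sieve_floor','sieve_grip','bead1','ball1'])"
```

```text
clock: 7.62
ee_pos: [0.5102, 0.3161, 0.164]
eef_rot: [-179.9, 0.1, 83.5]
ft_force: [-1.0, -0.3, -2.9]
grip_width: 0.154
grasp_force: 60.9
clock: 8.03
ee_pos: [0.5147, 0.3386, 0.1669]
eef_rot: [179.9, 0.1, 83.3]
ft_force: [0.5, 0.3, -2.8]
grip_width: 0.152
grasp_force: 60.7
clock: 8.45
ee_pos: [0.5098, 0.3255, 0.1674]
eef_rot: [180.0, -0.4, 83.9]
ft_force: [-1.0, 1.5, -1.6]
grip_width: 0.154
grasp_force: 60.7
clock: 8.87
ee_pos: [0.511, 0.3171, 0.1665]
eef_rot: [180.0, -0.0, 83.5]
ft_force: [-0.7, 0.3, -2.9]
grip_width: 0.151
grasp_force: 60.6
{'clock': 8.967, 'q': [-15.766, 36.218, -31.849, 98.456, 23.283, 52.034, -63.674], 'ee_pos': [0.511, 0.317, 0.166], 'eef_rot': [-179.997, -0.012, 83.536], 'ft_force': [-0.583, 0.036, -3.53], 'grip_width': 0.151, 'grasp_force': 60.595}
sieve_floor top [(0.52, [0.515, 0.314, 0.073])]
sieve_floor side [(0.71, [0.549, 0.312, 0.082]), (0.65, [0.511, 0.32, 0.069])]
sieve_grip top [(0.45, [0.744, -0.264, -0.0])]
sieve_grip side [(0.77, [0.512, 0.318, 0.168])]
bead1 top []
bead1 side [(0.58, [0.458, 0.303, 0.013]), (0.55, [0.503, 0.24, 0.012]), (0.53, [0.516, 0.24, 0.016])]
ball1 top [(0.56, [0.556, 0.338, 0.086]), (0.41, [0.549, 0.306, 0.088])]
ball1 side [(0.77, [0.516, 0.321, 0.084]), (0.69, [0.551, 0.348, 0.085]), (0.53, [0.547, 0.313, 0.084])]
```

View pics/shake.png

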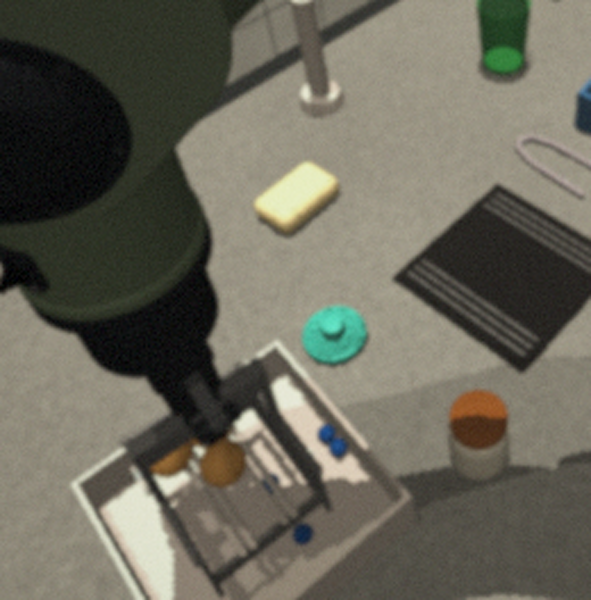

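The shake dropped three beads into the tray, at crop pixels (327,433), (338,447) and (303,534). A fourth blue spot shows at (270,485), either in or under the floor, so I shake again and look.

```bash
python3 -m crank '[{"linear":[0.06,0.6,0],"spin":0,"fingers":-1},{"linear":[-0.06,-0.6,0],"spin":0,"fingers":-1},{"linear":[-0.06,-0.6,0],"spin":0,"fingers":-1},{"linear":[0.06,0.6,0],"spin":0,"fingers":-1},{"linear":[0.06,0.6,0],"spin":0,"fingers":-1}]' >/dev/null
python3 -m crank '[{"linear":[-0.06,-0.6,0],"spin":0,"fingers":-1},{"linear":[-0.06,-0.6,0],"spin":0,"fingers":-1},{"linear":[0.06,0.6,0],"spin":0,"fingers":-1},{"linear":[0.06,0.6,0],"spin":0,"fingers":-1},{"linear":[-0.06,-0.6,0],"spin":0,"fingers":-1}]' >/dev/null
python3 -m crank '[{"linear":[0.08,0.8,0],"spin":0,"fingers":-1},{"linear":[-0.08,-0.8,0],"spin":0,"fingers":-1},{"linear":[-0.06,-0.6,0],"spin":0,"fingers":-1},{"linear":[0.08,0.8,0],"spin":0,"fingers":-1},{"linear":[-0.02,-0.2,0],"spin":0,"fingers":-1}]' >/dev/null
python3 -m crank '[{"linear":[0,0,0.1],"spin":0,"fingers":-1},{"linear":[0,0,0.2],"spin":0,"fingers":-1},{"linear":[0,0,0.4],"spin":0,"fingers":-1},{"linear":[0,0,0.5],"spin":0,"fingers":-1},{"linear":[0,0,0.5],"spin":0,"fingers":-1}]' 
python3 -m crank '[{"linear":[0,0,0.5],"spin":0,"fingers":-1},{"linear":[0,0,0.5],"spin":0,"fingers":-1},{"linear":[0,0,0.3],"spin":0,"fingers":-1},{"linear":[0,0,0.2],"spin":0,"fingers":-1},{"linear":[0,0,0],"spin":0,"fingers":-1}]' 
python3 -c "
from h import *
im=snap('side');t=snap('top');a=cv2.resize(im[120:384,40:300],(440,447),interpolation=2);b=cv2.resize(t[160:280,55:180],(360,346),interpolation=2)
o=np.zeros((447,800,3),np.uint8);o[:,:440]=a;o[:346,440:]=b;cv2.imwrite('pics/shake2.png',cv2.cvtColor(o,4))
st();find(['sieve_floor','sieve_grip','bead1','ball1'])"
```

```text
clock: 11.03
ee_pos: [0.5109, 0.3166, 0.2356]
eef_rot: [-180.0, 0.0, 83.5]
ft_force: [-0.2, 1.3, -2.7]
grip_width: 0.155
grasp_force: 60.5
clock: 11.45
ee_pos: [0.5113, 0.3169, 0.2958]
eef_rot: [179.9, -0.1, 83.5]
ft_force: [-0.9, 0.7, -2.7]
grip_width: 0.151
grasp_force: 60.5
{'clock': 11.55, 'q': [-13.426, 28.467, -35.055, 91.091, 17.434, 66.036, -58.853], 'ee_pos': [0.511, 0.316, 0.294], 'eef_rot': [-179.974, 0.034, 83.521], 'ft_force': [-0.826, 0.009, -2.5], 'grip_width': 0.156, 'grasp_force': 60.457}
sieve_floor top [(0.94, [0.515, 0.317, 0.198]), (0.58, [0.585, 0.162, -0.0])]
sieve_floor side [(0.6, [0.512, 0.32, 0.197])]
sieve_grip top [(0.55, [0.506, 0.316, 0.298])]
sieve_grip side [(0.89, [0.509, 0.316, 0.299]), (0.28, [0.458, 0.303, 0.013])]
bead1 top [(0.4, [0.514, 0.297, 0.011]), (0.25, [0.527, -0.308, 0.003])]
bead1 side [(0.62, [0.463, 0.305, 0.011]), (0.56, [0.518, 0.298, 0.01]), (0.52, [0.452, -0.156, 0.002]), (0.5, [0.515, 0.237, 0.016])]
ball1 top [(0.66, [0.552, 0.342, 0.218]), (0.55, [0.549, 0.296, 0.213]), (0.51, [0.525, 0.321, 0.211]), (0.46, [0.525, -0.31, 0.004])]
ball1 side [(0.76, [0.546, 0.3, 0.216]), (0.71, [0.526, 0.32, 0.216]), (0.66, [0.552, 0.347, 0.216])]
```

View pics/shake2.png

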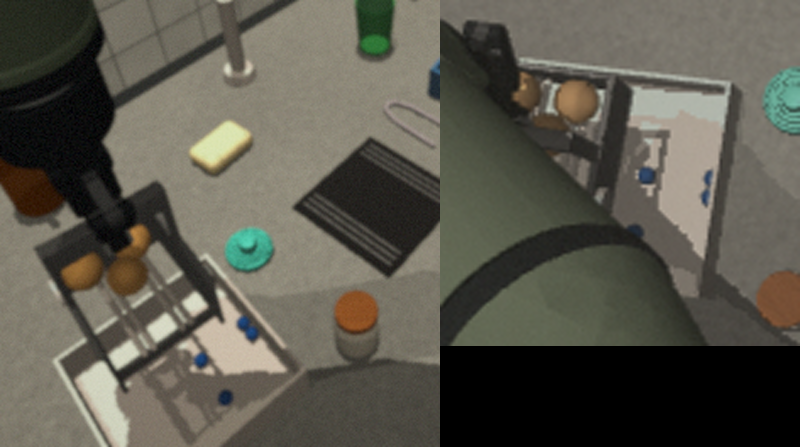

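All four beads are now in the tray: side-view crop (243,323), (251,333), (201,359) and (225,398). The three balls are still in the basket, so I carry it to the dish.

The tool cannot tilt, so I will tip the basket over the dish's rim. I stand it on the +x rim with the spout inwards and slacken the fingers around the bar. Then I draw the bar forward and down.

```bash
python3 -m crank '[{"linear":[0.03,-0.1,0],"spin":0.007,"fingers":-1},{"linear":[0.03,-0.2,0],"spin":0.007,"fingers":-1},{"linear":[0.03,-0.35,0],"spin":0.007,"fingers":-1},{"linear":[0.03,-0.45,0],"spin":0.007,"fingers":-1},{"linear":[0.03,-0.55,0],"spin":0.007,"fingers":-1}]' >/dev/null
python3 -m crank '[{"linear":[0.06,-0.6,0],"spin":0.007,"fingers":-1},{"linear":[0.06,-0.6,0],"spin":0.007,"fingers":-1},{"linear":[0.06,-0.6,0],"spin":0.007,"fingers":-1},{"linear":[0.06,-0.6,0],"spin":0.007,"fingers":-1},{"linear":[0.06,-0.6,0],"spin":0.007,"fingers":-1}]' >/dev/null
python3 -m crank '[{"linear":[0.06,-0.6,0],"spin":0.007,"fingers":-1},{"linear":[0.06,-0.6,0],"spin":0.007,"fingers":-1},{"linear":[0.06,-0.6,0],"spin":0.007,"fingers":-1},{"linear":[0.06,-0.6,0],"spin":0.007,"fingers":-1},{"linear":[0.06,-0.6,0],"spin":0.007,"fingers":-1}]' >/dev/null
python3 -m crank '[{"linear":[0.06,-0.6,0],"spin":0.007,"fingers":-1},{"linear":[0.06,-0.6,0],"spin":0.007,"fingers":-1},{"linear":[0.06,-0.6,0],"spin":0.007,"fingers":-1},{"linear":[0.06,-0.6,0],"spin":0.007,"fingers":-1},{"linear":[0.06,-0.6,0],"spin":0.007,"fingers":-1}]'
python3 -m crank '[{"linear":[0.06,-0.6,0],"spin":0.007,"fingers":-1},{"linear":[0.06,-0.6,0],"spin":0.007,"fingers":-1},{"linear":[0.06,-0.6,0],"spin":0.007,"fingers":-1},{"linear":[0.06,-0.6,0],"spin":0.007,"fingers":-1},{"linear":[0.06,-0.6,0],"spin":0.007,"fingers":-1}]' >/dev/null
python3 -m crank '[{"linear":[0.07,-0.6,0],"spin":0.007,"fingers":-1},{"linear":[0.07,-0.5,0],"spin":0.007,"fingers":-1},{"linear":[0.07,-0.4,0],"spin":0.007,"fingers":-1},{"linear":[0.07,-0.25,0],"spin":0.007,"fingers":-1},{"linear":[0.05,-0.15,0],"spin":0.007,"fingers":-1}]'
python3 -c "
from h import *
st();snap('side');snap('top');find(['sieve_floor','sieve_spout','dish','ball1','bottle'])"
```

```text
clock: 13.62
ee_pos: [0.5526, -0.1114, 0.2944]
eef_rot: [180.0, 0.0, 91.6]
ft_force: [0.7, 0.1, -2.6]
grip_width: 0.155
grasp_force: 60.5
clock: 14.45
ee_pos: [0.5777, -0.307, 0.294]
eef_rot: [-180.0, 0.0, 95.5]
ft_force: [0.3, 0.2, -2.8]
grip_width: 0.151
grasp_force: 60.5
{'clock': 14.45, 'q': [40.901, 32.594, -28.765, 82.695, 16.155, 68.846, 15.614], 'ee_pos': [0.578, -0.307, 0.294], 'eef_rot': [-179.974, 0.007, 95.507], 'ft_force': [0.26, 0.21, -2.798], 'grip_width': 0.151, 'grasp_force': 60.467}
sieve_floor top [(0.76, [0.584, -0.307, 0.202]), (0.6, [0.611, -0.275, 0.214])]
sieve_floor side [(0.7, [0.577, -0.301, 0.195])]
sieve_spout top [(0.69, [0.518, -0.311, 0.202])]
sieve_spout side [(0.64, [0.518, -0.305, 0.202]), (0.48, [0.612, -0.268, 0.209])]
dish top [(0.79, [0.524, -0.311, 0.003])]
dish side [(0.89, [0.53, -0.314, 0.001]), (0.35, [0.588, -0.302, 0.211])]
ball1 top [(0.67, [0.614, -0.275, 0.214]), (0.64, [0.591, -0.306, 0.208]), (0.45, [0.619, -0.325, 0.215])]
ball1 side [(0.59, [0.617, -0.314, 0.212]), (0.44, [0.591, -0.299, 0.212])]
bottle top [(0.98, [0.452, -0.154, -0.002]), (0.31, [0.743, -0.264, 0.0])]
bottle side [(0.84, [0.454, -0.15, 0.002]), (0.23, [0.577, -0.302, 0.197])]
```

```bash
python3 -m crank '[{"linear":[0,0,-0.2],"spin":0,"fingers":-1},{"linear":[0,0,-0.4],"spin":0,"fingers":-1},{"linear":[0,0,-0.5],"spin":0,"fingers":-1},{"linear":[0,0,-0.5],"spin":0,"fingers":-1},{"linear":[0,0,-0.4],"spin":0,"fingers":-1}]' >/dev/null
python3 -m crank '[{"linear":[0,0,-0.35],"spin":0,"fingers":-1},{"linear":[0,0,-0.2],"spin":0,"fingers":-1},{"linear":[0,0,-0.15],"spin":0,"fingers":-1},{"linear":[0,0,-0.1],"spin":0,"fingers":-1},{"linear":[0,0,0],"spin":0,"fingers":-1}]'
python3 -m crank '[{"linear":[0,0,-0.05],"spin":0,"fingers":-1},{"linear":[0,0,-0.05],"spin":0,"fingers":-1},{"linear":[0,0,0],"spin":0,"fingers":-1},{"linear":[0,0,0],"spin":0,"fingers":-1},{"linear":[0,0,0],"spin":0,"fingers":-1}]'
```

```text
clock: 15.88
ee_pos: [0.5781, -0.3052, 0.1818]
eef_rot: [-180.0, -0.0, 95.6]
ft_force: [0.3, 0.7, -2.3]
grip_width: 0.155
grasp_force: 60.5
clock: 16.3
ee_pos: [0.5786, -0.3053, 0.1791]
eef_rot: [179.9, 0.0, 95.6]
ft_force: [-2.1, 1.9, 5.3]
grip_width: 0.155
grasp_force: 61.9
```

```bash
python3 -m crank '[{"linear":[0,0,0.05],"spin":0,"fingers":-1},{"linear":[0,0,0],"spin":0,"fingers":-0.4},{"linear":[0,0,0],"spin":0,"fingers":-0.2},{"linear":[0,0,0],"spin":0,"fingers":-0.1},{"linear":[0,0,0],"spin":0,"fingers":0}]'
python3 -m crank '[{"linear":[0,0,0],"spin":0,"fingers":0},{"linear":[0,0,0],"spin":0,"fingers":0},{"linear":[0,0,0],"spin":0,"fingers":0},{"linear":[0,0,0],"spin":0,"fingers":0},{"linear":[0,0,0],"spin":0,"fingers":0}]'
python3 -c "
from h import *
im=snap('side');t=snap('top');a=cv2.resize(im[90:230,220:400],(450,350),interpolation=2);b=cv2.resize(t[160:280,310:430],(350,350),interpolation=2)
cv2.imwrite('pics/rim.png',cv2.cvtColor(np.hstack([a,b]),4))
find(['sieve_floor','sieve_spout','sieve_grip','ball1'])"
```

```text
clock: 16.72
ee_pos: [0.5781, -0.3054, 0.1803]
eef_rot: [-180.0, 0.0, 95.5]
ft_force: [-0.7, -0.1, 0.7]
grip_width: 0.499
grasp_force: 0.2
clock: 17.13
ee_pos: [0.5782, -0.3053, 0.1803]
eef_rot: [-180.0, -0.0, 95.6]
ft_force: [-1.5, -0.9, -1.0]
grip_width: 0.5
grasp_force: 0.2
sieve_floor top [(0.81, [0.577, -0.304, 0.084])]
sieve_floor side [(0.98, [0.573, -0.301, 0.078]), (0.63, [0.576, -0.298, 0.052])]
sieve_spout top [(0.68, [0.516, -0.307, 0.081])]
sieve_spout side [(0.71, [0.514, -0.303, 0.076]), (0.63, [0.451, -0.153, 0.001])]
sieve_grip top [(0.59, [0.56, -0.305, 0.173])]
sieve_grip side [(0.6, [0.566, -0.307, 0.176])]
ball1 top [(0.54, [0.606, -0.272, 0.099]), (0.53, [0.617, -0.319, 0.102]), (0.51, [0.584, -0.299, 0.092])]
ball1 side [(0.5, [0.612, -0.314, 0.095]), (0.49, [0.585, -0.299, 0.091]), (0.41, [0.606, -0.268, 0.096]), (0.21, [0.512, -0.006, 0.002])]
```

View pics/rim.png

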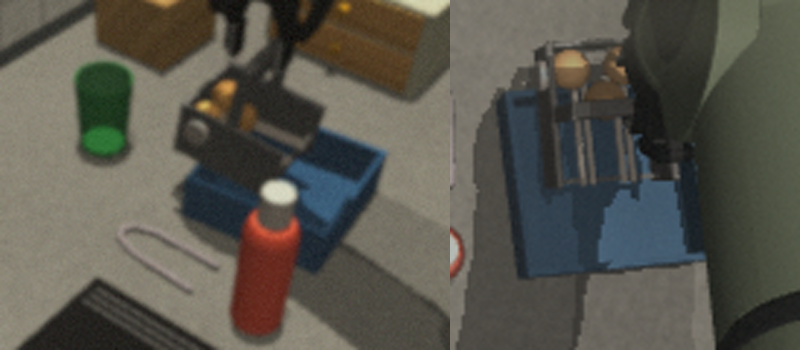

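The basket stands on the rim and leans about 7° forward against the front finger, with the balls still at the back. Now I lower the spout slowly.

```bash
python3 -m crank '[{"linear":[-0.113,-0.012,-0.02],"spin":0,"fingers":0},{"linear":[-0.113,-0.012,-0.02],"spin":0,"fingers":0},{"linear":[-0.113,-0.012,-0.03],"spin":0,"fingers":0},{"linear":[-0.113,-0.012,-0.03],"spin":0,"fingers":0},{"linear":[-0.113,-0.012,-0.04],"spin":0,"fingers":0}]'
python3 -m crank '[{"linear":[-0.113,-0.012,-0.05],"spin":0,"fingers":0},{"linear":[-0.113,-0.012,-0.05],"spin":0,"fingers":0},{"linear":[-0.113,-0.012,-0.06],"spin":0,"fingers":0},{"linear":[-0.113,-0.012,-0.07],"spin":0,"fingers":0},{"linear":[-0.113,-0.012,-0.08],"spin":0,"fingers":0}]'
python3 -m crank '[{"linear":[-0.113,-0.012,-0.09],"spin":0,"fingers":0},{"linear":[-0.113,-0.012,-0.09],"spin":0,"fingers":0},{"linear":[-0.113,-0.012,-0.09],"spin":0,"fingers":0},{"linear":[-0.113,-0.012,-0.09],"spin":0,"fingers":0},{"linear":[-0.113,-0.012,-0.09],"spin":0,"fingers":0}]'
python3 -m crank '[{"linear":[0,0,0],"spin":0,"fingers":0},{"linear":[0,0,0],"spin":0,"fingers":0},{"linear":[0,0,0],"spin":0,"fingers":0},{"linear":[0,0,0],"spin":0,"fingers":0},{"linear":[0,0,0],"spin":0,"fingers":0}]'
python3 -c "
from h import *
im=snap('side');t=snap('top');a=cv2.resize(im[90:230,220:400],(450,350),interpolation=2);b=cv2.resize(t[160:280,310:430],(350,350),interpolation=2)
cv2.imwrite('pics/tip.png',cv2.cvtColor(np.hstack([a,b]),4))
find(['sieve_floor','sieve_spout','sieve_grip','ball1'])"
```

```text
clock: 18.05
ee_pos: [0.5549, -0.3079, 0.1746]
eef_rot: [-180.0, 0.0, 95.5]
ft_force: [-0.8, 0.6, -0.8]
grip_width: 0.501
grasp_force: 0.2
clock: 18.47
ee_pos: [0.5325, -0.3102, 0.162]
eef_rot: [-180.0, 0.0, 95.6]
ft_force: [-0.5, -0.4, -1.0]
grip_width: 0.5
grasp_force: 0.3
clock: 18.88
ee_pos: [0.51, -0.3125, 0.1439]
eef_rot: [180.0, -0.0, 95.6]
ft_force: [-0.2, -0.3, 0.4]
grip_width: 0.501
grasp_force: 0.0
clock: 19.3
ee_pos: [0.5107, -0.3124, 0.1444]
eef_rot: [180.0, 0.0, 95.6]
ft_force: [0.4, -0.5, 0.3]
grip_width: 0.499
grasp_force: 0.0
sieve_floor top [(0.93, [0.569, -0.304, 0.065])]
sieve_floor side [(0.7, [0.566, -0.301, 0.061])]
sieve_spout top [(0.73, [0.514, -0.305, 0.031])]
sieve_spout side [(0.63, [0.513, -0.303, 0.031]), (0.57, [0.514, -0.004, -0.0]), (0.19, [0.585, 0.166, 0.002])]
sieve_grip top [(0.84, [0.503, -0.309, 0.14])]
sieve_grip side []
ball1 top [(0.69, [0.465, -0.265, 0.026]), (0.6, [0.471, -0.309, 0.019])]
ball1 side [(0.67, [0.475, -0.371, 0.023]), (0.47, [0.469, -0.307, 0.02])]
```

View pics/tip.png

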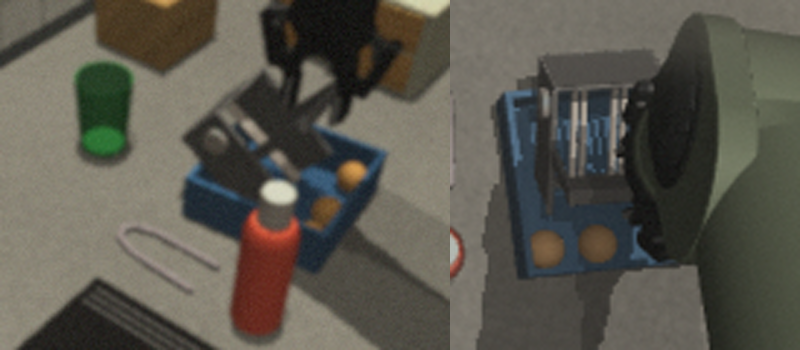

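All three balls lie in the dish, at about (0.465,-0.265), (0.471,-0.309) and (0.475,-0.371), and the basket is empty. I bring it back upright along the reversed path and regrip.

```bash
python3 -m crank '[{"linear":[0.113,0.012,0.09],"spin":0,"fingers":0},{"linear":[0.113,0.012,0.09],"spin":0,"fingers":0},{"linear":[0.113,0.012,0.09],"spin":0,"fingers":0},{"linear":[0.113,0.012,0.09],"spin":0,"fingers":0},{"linear":[0.113,0.012,0.09],"spin":0,"fingers":0}]'
python3 -m crank '[{"linear":[0.113,0.012,0.08],"spin":0,"fingers":0},{"linear":[0.113,0.012,0.07],"spin":0,"fingers":0},{"linear":[0.113,0.012,0.06],"spin":0,"fingers":0},{"linear":[0.113,0.012,0.05],"spin":0,"fingers":0},{"linear":[0.113,0.012,0.05],"spin":0,"fingers":0}]'
python3 -m crank '[{"linear":[0.113,0.012,0.04],"spin":0,"fingers":0},{"linear":[0.113,0.012,0.03],"spin":0,"fingers":0},{"linear":[0.113,0.012,0.03],"spin":0,"fingers":0},{"linear":[0.113,0.012,0.02],"spin":0,"fingers":0},{"linear":[0.113,0.012,0.02],"spin":0,"fingers":0}]'
python3 -m crank '[{"linear":[0,0,0],"spin":0,"fingers":0},{"linear":[0,0,0],"spin":0,"fingers":0},{"linear":[0,0,0],"spin":0,"fingers":0},{"linear":[0,0,0],"spin":0,"fingers":0},{"linear":[0,0,0],"spin":0,"fingers":0}]'
python3 -c "
from h import *
im=snap('side');t=snap('top')
find(['sieve_floor','sieve_spout','sieve_grip','ball1'])"
```

```text
clock: 20.22
ee_pos: [0.5336, -0.31, 0.1629]
eef_rot: [180.0, 0.0, 95.6]
ft_force: [-2.1, -0.7, 1.1]
grip_width: 0.496
grasp_force: 1.0
clock: 20.63
ee_pos: [0.5561, -0.3076, 0.1748]
eef_rot: [180.0, -0.0, 95.6]
ft_force: [-0.3, 0.3, 0.8]
grip_width: 0.504
grasp_force: 0.5
clock: 21.05
ee_pos: [0.5786, -0.3052, 0.1803]
eef_rot: [-180.0, -0.0, 95.6]
ft_force: [-0.5, 0.3, 1.1]
grip_width: 0.5
grasp_force: 0.3
clock: 21.47
ee_pos: [0.578, -0.3054, 0.1803]
eef_rot: [-180.0, 0.0, 95.5]
ft_force: [-0.9, -0.2, -0.2]
grip_width: 0.495
grasp_force: 0.2
sieve_floor top [(0.79, [0.578, -0.305, 0.082]), (0.5, [0.513, -0.305, 0.079])]
sieve_floor side [(0.78, [0.569, -0.3, 0.078])]
sieve_spout top [(0.6, [0.515, -0.306, 0.079]), (0.56, [0.749, 0.07, -0.004])]
sieve_spout side [(0.89, [0.515, -0.299, 0.08])]
sieve_grip top [(0.59, [0.559, -0.305, 0.176])]
sieve_grip side [(0.6, [0.567, -0.302, 0.174])]
ball1 top [(0.52, [0.472, -0.31, 0.022]), (0.49, [0.462, -0.264, 0.024]), (0.45, [0.48, -0.377, 0.026])]
ball1 side [(0.63, [0.471, -0.307, 0.022]), (0.5, [0.477, -0.372, 0.023]), (0.47, [0.573, -0.298, 0.077])]
```

```bash
python3 -m crank '[{"linear":[0,0,0],"spin":0,"fingers":-0.2},{"linear":[0,0,0],"spin":0,"fingers":-0.4},{"linear":[0,0,0],"spin":0,"fingers":-0.55},{"linear":[0,0,0],"spin":0,"fingers":-1},{"linear":[0,0,0],"spin":0,"fingers":-1}]'
python3 -m crank '[{"linear":[0,0,0],"spin":0,"fingers":-1},{"linear":[0,0,0],"spin":0,"fingers":-1},{"linear":[0,0,0],"spin":0,"fingers":-1},{"linear":[0,0,0.1],"spin":0,"fingers":-1},{"linear":[0,0,0.2],"spin":0,"fingers":-1}]'
python3 -m crank '[{"linear":[0,0,0.4],"spin":0,"fingers":-1},{"linear":[0,0,0.5],"spin":0,"fingers":-1},{"linear":[0,0,0.6],"spin":0,"fingers":-1},{"linear":[0,0,0.6],"spin":0,"fingers":-1},{"linear":[0,0,0.4],"spin":0,"fingers":-1}]'
python3 -c "
from h import *
im=snap('side');t=snap('top');st()
find(['sieve_floor','sieve_spout','sieve_grip','mat'])"
```

```text
clock: 22.38
ee_pos: [0.5782, -0.3053, 0.1803]
eef_rot: [180.0, 0.0, 95.6]
ft_force: [0.5, -0.0, -1.1]
grip_width: 0.15
grasp_force: 61.1
clock: 22.8
ee_pos: [0.5777, -0.3051, 0.1918]
eef_rot: [-179.9, -0.1, 95.6]
ft_force: [0.0, 1.2, -2.0]
grip_width: 0.153
grasp_force: 60.8
clock: 23.22
ee_pos: [0.5786, -0.3052, 0.2954]
eef_rot: [179.9, 0.1, 95.6]
ft_force: [-0.2, -0.8, -1.6]
grip_width: 0.151
grasp_force: 61.0
{'clock': 23.317, 'q': [40.812, 32.431, -28.851, 82.73, 16.172, 68.698, 15.482], 'ee_pos': [0.579, -0.305, 0.296], 'eef_rot': [179.773, 0.135, 95.553], 'ft_force': [0.546, -0.402, -2.724], 'grip_width': 0.156, 'grasp_force': 60.831}
sieve_floor top [(0.95, [0.583, -0.306, 0.2])]
sieve_floor side [(0.7, [0.577, -0.302, 0.195]), (0.28, [0.578, -0.3, 0.295])]
sieve_spout top [(0.81, [0.517, -0.308, 0.203])]
sieve_spout side [(0.6, [0.518, -0.304, 0.204])]
sieve_grip top [(0.89, [0.575, -0.302, 0.299])]
sieve_grip side [(0.78, [0.577, -0.305, 0.294])]
mat top []
mat side [(0.6, [0.517, -0.006, 0.002])]
```

```bash
python3 -m crank '[{"linear":[0,0.1,0],"spin":-0.005,"fingers":-1},{"linear":[0,0.2,0],"spin":-0.005,"fingers":-1},{"linear":[0,0.3,0],"spin":-0.005,"fingers":-1},{"linear":[0,0.4,0],"spin":-0.005,"fingers":-1},{"linear":[0,0.5,0],"spin":-0.005,"fingers":-1}]' >/dev/null
python3 -m crank '[{"linear":[0,0.45,0],"spin":-0.005,"fingers":-1},{"linear":[0,0.45,0],"spin":-0.005,"fingers":-1},{"linear":[0,0.45,0],"spin":-0.005,"fingers":-1},{"linear":[0,0.45,0],"spin":-0.005,"fingers":-1},{"linear":[0,0.45,0],"spin":-0.005,"fingers":-1}]' >/dev/null
python3 -m crank '[{"linear":[-0.155,0.45,0],"spin":-0.005,"fingers":-1},{"linear":[-0.155,0.45,0],"spin":-0.005,"fingers":-1},{"linear":[-0.155,0.45,0],"spin":-0.005,"fingers":-1},{"linear":[-0.155,0.45,0],"spin":-0.005,"fingers":-1},{"linear":[-0.155,0.45,0],"spin":-0.005,"fingers":-1}]' >/dev/null
python3 -m crank '[{"linear":[-0.155,0.45,0],"spin":-0.005,"fingers":-1},{"linear":[-0.155,0.4,0],"spin":-0.005,"fingers":-1},{"linear":[-0.155,0.3,0],"spin":-0.005,"fingers":-1},{"linear":[-0.155,0.17,0],"spin":-0.005,"fingers":-1},{"linear":[-0.155,0.1,0],"spin":-0.005,"fingers":-1}]'
python3 -m crank '[{"linear":[0,0,-0.2],"spin":0,"fingers":-1},{"linear":[0,0,-0.4],"spin":0,"fingers":-1},{"linear":[0,0,-0.6],"spin":0,"fingers":-1},{"linear":[0,0,-0.6],"spin":0,"fingers":-1},{"linear":[0,0,-0.6],"spin":0,"fingers":-1}]' >/dev/null
python3 -m crank '[{"linear":[0,0,-0.5],"spin":0,"fingers":-1},{"linear":[0,0,-0.4],"spin":0,"fingers":-1},{"linear":[0,0,-0.3],"spin":0,"fingers":-1},{"linear":[0,0,-0.2],"spin":0,"fingers":-1},{"linear":[0,0,-0.1],"spin":0,"fingers":-1}]'
python3 -c "
from h import *
im=snap('side');t=snap('top');st()
find(['sieve','sieve_floor','sieve_spout','sieve_grip','mat'])"
```

```text
clock: 25.38
ee_pos: [0.5154, -0.0069, 0.2924]
eef_rot: [180.0, -0.0, 89.9]
ft_force: [0.6, -1.0, -2.0]
grip_width: 0.153
grasp_force: 60.8
clock: 26.22
ee_pos: [0.5159, -0.0088, 0.1353]
eef_rot: [-179.9, -0.0, 89.8]
ft_force: [0.3, 0.3, -1.3]
grip_width: 0.148
grasp_force: 60.7
{'clock': 26.317, 'q': [15.837, 31.545, -28.759, 112.477, 22.338, 41.459, -26.536], 'ee_pos': [0.516, -0.009, 0.136], 'eef_rot': [-179.982, -0.001, 89.815], 'ft_force': [0.419, -0.148, -3.025], 'grip_width': 0.15, 'grasp_force': 60.736}
sieve top [(0.49, [0.749, 0.072, -0.006]), (0.29, [0.464, -0.264, 0.024])]
sieve side [(0.82, [0.514, -0.003, 0.011])]
sieve_floor top [(0.62, [0.471, -0.308, 0.02])]
sieve_floor side [(0.7, [0.518, -0.003, 0.036]), (0.36, [0.516, -0.002, 0.136])]
sieve_spout top [(0.52, [0.586, 0.162, -0.005])]
sieve_spout side [(0.95, [0.456, 0.001, 0.044])]
sieve_grip top []
sieve_grip side []
mat top []
mat side [(0.98, [0.513, -0.005, 0.005]), (0.24, [0.519, -0.005, 0.136])]
```

```bash
python3 -m crank '[{"linear":[0,0,-0.05],"spin":0,"fingers":-1},{"linear":[0,0,-0.05],"spin":0,"fingers":-1},{"linear":[0,0,-0.03],"spin":0,"fingers":-1},{"linear":[0,0,0],"spin":0,"fingers":-1},{"linear":[0,0,0],"spin":0,"fingers":-1}]'
python3 -m crank '[{"linear":[0,0,-0.03],"spin":0,"fingers":-1},{"linear":[0,0,0],"spin":0,"fingers":-1},{"linear":[0,0,0],"spin":0,"fingers":-1},{"linear":[0,0,0],"spin":0,"fingers":-1},{"linear":[0,0,0],"spin":0,"fingers":-1}]'
```

```text
clock: 27.23
ee_pos: [0.516, -0.0086, 0.1313]
eef_rot: [-180.0, 0.0, 89.8]
ft_force: [-4.6, -0.5, 11.0]
grip_width: 0.151
grasp_force: 62.7
clock: 27.65
ee_pos: [0.5156, -0.0086, 0.131]
eef_rot: [-180.0, 0.1, 89.8]
ft_force: [-15.6, -1.7, 35.1]
grip_width: 0.154
grasp_force: 66.6
```

Firm contact with the mat. I ease off, open fully and rise.

```bash
python3 -m crank '[{"linear":[0,0,0.03],"spin":0,"fingers":-1},{"linear":[0,0,0.01],"spin":0,"fingers":-1},{"linear":[0,0,0],"spin":0,"fingers":-0.6},{"linear":[0,0,0],"spin":0,"fingers":0},{"linear":[0,0,0],"spin":0,"fingers":1}]'
python3 -m crank '[{"linear":[0,0,0],"spin":0,"fingers":1},{"linear":[0,0,0],"spin":0,"fingers":1},{"linear":[0,0,0],"spin":0,"fingers":1},{"linear":[0,0,0],"spin":0,"fingers":1},{"linear":[0,0,0.1],"spin":0,"fingers":1}]'
python3 -m crank '[{"linear":[0,0,0.3],"spin":0,"fingers":1},{"linear":[0,0,0.5],"spin":0,"fingers":1},{"linear":[0,0,0.8],"spin":0,"fingers":1},{"linear":[0,0,0.8],"spin":0,"fingers":1},{"linear":[0,0,0.8],"spin":0,"fingers":1}]'
python3 -m crank '[{"linear":[0,0.8,0],"spin":0,"fingers":1},{"linear":[0,0.8,0],"spin":0,"fingers":1},{"linear":[0,0.8,0],"spin":0,"fingers":1},{"linear":[0,0,0],"spin":0,"fingers":1},{"linear":[0,0,0],"spin":0,"fingers":1}]'
python3 -c "
from h import *
im=snap('side','fin');t=snap('top');st()
find(['sieve','sieve_floor','sieve_spout','sieve_grip','mat'])
find(['bottle','jar','tumbler','soap','scrubber','scraper'],('side',))"
```

```text
clock: 28.07
ee_pos: [0.5162, -0.0084, 0.1314]
eef_rot: [-180.0, -0.0, 89.8]
ft_force: [0.1, -0.1, 0.7]
grip_width: 0.47
grasp_force: 0.0
clock: 28.48
ee_pos: [0.5159, -0.0085, 0.1351]
eef_rot: [-179.9, -0.0, 89.8]
ft_force: [0.2, -0.3, -0.0]
grip_width: 0.997
grasp_force: 0.0
clock: 28.9
ee_pos: [0.5158, -0.0082, 0.266]
eef_rot: [180.0, -0.0, 89.9]
ft_force: [0.5, 0.2, -0.9]
grip_width: 0.998
grasp_force: 0.0
clock: 29.32
ee_pos: [0.5159, 0.0894, 0.2646]
eef_rot: [180.0, -0.0, 90.0]
ft_force: [0.1, -1.2, -0.5]
grip_width: 0.997
grasp_force: 0.0
{'clock': 29.417, 'q': [10.567, 22.595, -34.847, 104.585, 15.121, 57.473, -30.613], 'ee_pos': [0.516, 0.087, 0.264], 'eef_rot': [179.984, 0.019, 89.817], 'ft_force': [0.124, -0.424, -0.135], 'grip_width': 0.996, 'grasp_force': 0.0}
sieve top [(0.81, [0.52, -0.007, 0.006])]
sieve side [(0.61, [0.514, -0.0, 0.004])]
sieve_floor top [(0.9, [0.518, -0.009, 0.036]), (0.24, [0.512, -0.004, 0.13])]
sieve_floor side [(0.64, [0.517, -0.001, 0.029]), (0.41, [0.53, -0.311, -0.002])]
sieve_spout top [(0.86, [0.459, -0.003, 0.035])]
sieve_spout side [(0.75, [0.457, 0.003, 0.038])]
sieve_grip top [(0.68, [0.511, -0.004, 0.131])]
sieve_grip side [(0.65, [0.517, -0.007, 0.133]), (0.32, [0.476, -0.373, 0.021])]
mat top [(0.66, [0.519, -0.009, 0.002])]
mat side [(0.92, [0.516, -0.001, 0.001])]
bottle side [(0.9, [0.452, -0.155, 0.003])]
jar side [(0.82, [0.407, 0.158, -0.002])]
tumbler side [(0.74, [0.745, -0.254, -0.003])]
soap side [(0.92, [0.749, 0.077, -0.004])]
scrubber side [(0.85, [0.59, 0.166, 0.001])]
scraper side [(0.51, [0.577, -0.159, 0.002])]
```

View pics/fin.png

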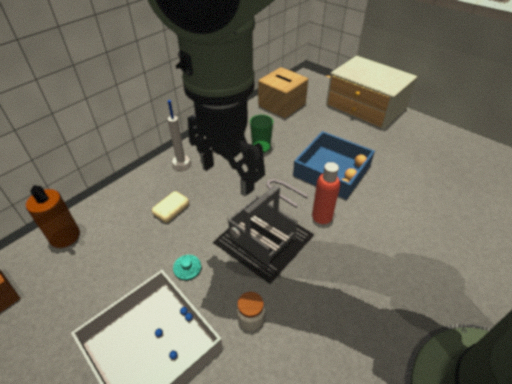

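The picture shows the empty basket upright on the mat at about (265,235). Four beads are in the tray around (160–190,310–355), the balls are in the dish at (355,165), and the toiletries have not moved.

```bash
python3 -c "
from h import *
print(r.job_done())"
```

```text
the job is handed in; nothing more can be done
None
```

The job is handed in at about 29 s: all four beads are in the tray, all three balls are in the dish, the empty basket stands upright on the middle of its mat with the gripper clear, and the toiletries measure where they started; no verdict came back.

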